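Strap template clamped in the jig

ROBOT

A 6-joint arm with a two-finger parallel gripper is mounted at the origin on the work surface. World frame = base frame: x ahead of the robot, y to its left, z up, the work surface at z = 0. Lengths are in mm, angles in rad, forces in N, time in s.
With the tool pointing down it reaches from about 350 to 875 mm from the base axis. Payload 4.2 kg.
Tool frame: the origin (TCP) lies on the mounting face of the last link; the fingertips stand 173 mm ahead of it and the grasp point (between the pads) lies 155 mm ahead of it; z points along the fingers, y is the line along which they close (so a half turn about z gives the same grasp; the last joint's range is limited). The gripper opens to 85 mm and grips with 20 to 120 N. Pads are 22 mm wide; open, the fingers measure 114 mm over their backs; the gripper's body (76 mm by 85 mm) begins 54 mm behind the grasp point. The pads swing forward as they close: fully open they stand 13 mm farther back than shut.
Start: joints at [1.409, 0.385, 0.008, 0, -1.194, -0.259], TCP at [255.273, 570.47, 404.712] pointing down, gripper open.
Joint ranges: [-3.14, 3.14], [-1.21, 2.06], [-1.07, 1.41], [-3.16, 2.05], [-2.99, -0.16], [-3.1, 3.1]. Speed limits (rad/s): [2.79, 2.79, 3.14, 3.14, 3.14, 3.14].

INTERFACE

Orientations are given as a unit quaternion [x, y, z, w].
In Python, from bench import arm gives the robot as it stands. The module is installed in compiled form; this text tells all that it offers.
- The arm moves only by the tool move_arm, never from a script. Its arguments are lists of equal length, an entry for each row: "fingers": the finger opening in mm, from 0 to 85.4; "travel": the shift along the tool's x, y, z in mm, a list of three; "dr": the turn, a rotation vector about the tool's x, y, z in rad, a list of three. A call has 1 to 10 rows; each row is the pose to reach, as a shift and turn from the pose commanded when the call began, along the tool's axes at that moment; what a row does not reach only later rows make up. A row lasts 1/10 s, in which the tool goes at most 50 mm and 8.59 degrees, less where a joint would pass 70% of its speed; a pose out of reach is approached as far as the arm can. A call with a gripper value outside its range is refused whole. The fingers move at their own pace and stop on an object; the grip force is fixed at half the most. Time passes only in rows, so rows that repeat a pose let the fingers close. It gives the time, the measured TCP pose, the force, the opening and the grip force at its end, in the units of the state.
- arm.read_state(): the state, without advancing time (a new reading comes with each control period).
- arm.get_image(name): name is "scene" or "top" or "wrist"; returns the picture (384x512x3 uint8, red, green, blue); there is no depth.
- arm.camera_model(name): a dict with "intrinsics" (3x3 intrinsics, pixels), "pose" (4x4, takes a point from camera to world coordinates). Camera axes: x right, y up, looking along -z (the intrinsics and any distortion apply to the point x, -y, -z); pixel columns grow to the right and rows downward; lengths in mm; the calibration is good to about 2 mm. A picture is of the moment at which its call begins: read the wrist's pose just before it. camera_model takes no time and is no camera call; for the wrist camera it gives the pose at the moment of the call.
- arm.job_done(): hands the job in; it is judged then, once.
The state is a dict: "clock": time; "joints": joint angles; "joint_vel": joint speeds; "joint_efforts": joint torques, N m; "position": TCP position; "ee_rot": TCP orientation; "contact_force": force on the tool from outside, world axes, zero at the start; "wrist_torque": the same for the moment, N m; "gripper_width": finger opening in mm; "grasp_force": force on a finger pad.
Only numpy, scipy, OpenCV 4.12 (cv2) and the standard library are available. Lean on these libraries where they do the work, as an engineer would, in place of code of your own. Each camera call takes 0.05 s, during which the arm holds its last target. There are 200 camera calls.

TASK

Set the longer of the two steel template bars flat along the narrow raised rib of the strap jig, between the rib's end stops, and let go of it. Then press both hinged covers of the jig down over the bar until each snaps fully shut and stays shut. Leave the shorter bar and the other things on the bench where they are.

Things in the scene. Friction and masses are not known exactly. Their poses are not given: they have to be found in the camera images.
- jig: Fixed strap jig, z up; origin: centre of underside. Grey base plate 150 (x) x 290 (y) x 10 mm. Along its y, through the origin, a steel rib 16 mm wide, 250 long, top 40 mm above the bench; end stops on it, 6 mm high, inner faces at y = +-118 mm. Hinge posts 59 mm tall at x = -62 to -48, y = +-85 mm carry two covers that open to -x.
- long_bar: The longer template bar: steel, 24 (x) x 220 (y) x 8 mm thick with a row of dark holes, and on its middle an aluminium grip lug 14 (x) x 40 (y) mm that rises from 8 to 32 mm above the underside. Origin at the centre of its underside, z up, long axis y. It is the same either way round. About 0.3 kg.
- short_bar: A similar but shorter bar, 24 (x) x 150 (y) x 8 mm with the same lug; not needed. Origin at the centre of its underside.
- cover_l (a joint): Angle of the cover at jig y = +85 mm: 0 = at rest open, standing 1.3 rad up from level; grows as pressed; 1.3 = shut (level). A spring pushes it open below 1.1 and snaps it shut above. Steel strap 28 mm wide, 5 thick, shut its mid-plane is level with the hinge axis; lip near the free end 10 mm deep, inner face at jig x = +18. Clears a seated bar by 2.5 mm above, 6 beside. Press with 2 to 6 N.
- cover_r (a joint): Angle of the like cover at the jig's y = -85 mm, same meaning.
- cover_l_hinge (a point): Middle of cover_l's hinge axis (jig x = -55, y = +85, z = 53 mm). The axis runs along the jig's y.
- cover_r_hinge (a point): Middle of cover_r's hinge axis (jig x = -55, y = -85, z = 53 mm).
- cover_l_bead (a point): Centre of the round black thumb bead, 12 mm in diameter and 28 mm long along the jig's y, at cover_l's free end, 83 mm from the hinge axis; press here. Shut, it stands at jig x = +28, z = 53 mm.
- cover_r_bead (a point): Centre of the like thumb bead of cover_r.
- glue_tin: Closed tin, 72 mm in diameter, 85 mm high, a bystander. Origin at the centre of its underside.
- round_die: Upright steel ring, a cutting die, 60 mm in diameter and 32 mm high, a bystander. Origin at the centre of its underside.
- mallet: Hammer lying on the bench, a bystander.
- spool: Wooden spool, 48 mm in diameter, 52 mm high, a bystander. Origin at the centre of its underside.
- screwdriver: Screwdriver lying on the bench, a bystander.
- wood_block: Dark wooden block 50 x 90 x 30 mm, a bystander.
Not all that is in view belongs to the job. Leave any orange or yellow look-alike of the long_bar alone.

How it is judged:
By the outcome, as a careful person would: the job done as asked, in the order asked, and still so for the second after the job is handed in, with the robot touching nothing.
It also fails if it takes over 61 s, if anything falls off the work surface, if the arm or the gripper's body presses on something with over 40 N, if the wrist force passes 120 N, or if a joint passes its speed limit or range.

## Working session

There is one attempt and no reset: what is moved stays moved. The work goes in short steps, Python scripts to look and compute and a tool call to move; the robot and the scene stay as the last step left them, time stands still between calls to the robot, and variables do not carry over. Pictures are saved under pics/ and viewed, at most 10 in all, crops included, and the job is handed in when it is done.

Besides the shell and the picture viewer there is one more tool, called after ">>>" by a JSON object that holds its "api" and its "payload", one argument or row to a line. move_arm: Moves the arm, as the interface text tells. Its arguments: {"type":"object","properties":{"fingers":{"type":"array","items":{"type":"number"}},"travel":{"type":"array","items":{"type":"array","items":{"type":"number"}}},"dr":{"type":"array","items":{"type":"array","items":{"type":"number"}}}},"required":["fingers","travel","dr"]}

```bash
mkdir -p pics; cat > h.py <<'E'
import numpy as np, cv2, sys
from bench import arm
from scipy.spatial.transform import Rotation as R
def snap(n,f):
    im=arm.get_image(n); cv2.imwrite(f'pics/{f}.png',im[:,:,::-1]); return im
def ray(cm,u,v):
    K=np.array(cm['intrinsics']);P=np.array(cm['pose'])
    a=np.linalg.solve(K,[u,v,1.]); return P[:3,3],P[:3,:3]@np.array([a[0],-a[1],-a[2]])
def onz(cm,u,v,z):
    o,d=ray(cm,u,v); return o+d*(z-o[2])/d[2]
def proj(cm,p):
    K=np.array(cm['intrinsics']);P=np.array(cm['pose'])
    c=P[:3,:3].T@(np.array(p)-P[:3,3]); q=K@np.array([c[0],-c[1],-c[2]]); return q[:2]/q[2]
E
python3 - <<'E'
from h import *
a=snap('top','top0');b=snap('scene','scene0')
for n in('top','scene','wrist'):
    c=arm.camera_model(n);print(n,c.keys(),np.round(c['intrinsics'],1).tolist(),np.round(c['pose'],3).tolist())
s=arm.read_state();print(s)
E
```

```text
top dict_keys(['intrinsics', 'pose']) [[412.9, 0.0, 255.0], [0.0, 412.9, 186.9], [0.0, 0.0, 1.0]] [[-0.025, 0.993, -0.115, 388.96], [-0.999, -0.027, -0.019, 12.305], [-0.022, 0.115, 0.993, 1271.929], [0.0, 0.0, 0.0, 1.0]]
scene dict_keys(['intrinsics', 'pose']) [[350.2, 0.0, 254.1], [0.0, 350.2, 195.6], [0.0, 0.0, 1.0]] [[-0.726, -0.504, 0.468, 1011.483], [0.688, -0.548, 0.477, 483.567], [0.016, 0.668, 0.744, 846.994], [0.0, 0.0, 0.0, 1.0]]
wrist dict_keys(['intrinsics', 'pose']) [[309.0, 0.0, 249.9], [0.0, 309.0, 202.5], [0.0, 0.0, 1.0]] [[-0.408, 0.872, 0.269, 322.827], [-0.913, -0.391, -0.119, 540.156], [0.001, -0.294, 0.956, 372.543], [0.0, 0.0, 0.0, 1.0]]
{'clock': 0.1, 'joints': array([ 1.40861881e+00,  3.85503413e-01,  6.82523129e-03, -4.39807837e-04,
       -1.19399326e+00, -2.58611395e-01]), 'joint_vel': array([-8.27022031e-04, -7.61064445e-04,  1.30525489e-03, -3.69741788e-05,
        4.47161473e-04,  2.32280056e-04]), 'joint_efforts': array([-5.10229856e-04, -3.93318486e+01,  1.88928795e+01,  4.19799238e+00,
       -2.57866741e-03,  8.72407213e-06]), 'position': array([255.19143421, 570.35408103, 403.74014728]), 'ee_rot': array([ 9.77931218e-01, -2.08924895e-01, -1.58974520e-04,  9.46320573e-04]), 'contact_force': array([-0.16036498, -0.77197664, -0.09289447]), 'wrist_torque': array([-0.02758537,  0.05483847,  0.00131202]), 'grasp_force': 0.0, 'gripper_width': 85.41852844237862}
```

View pics/top0.png

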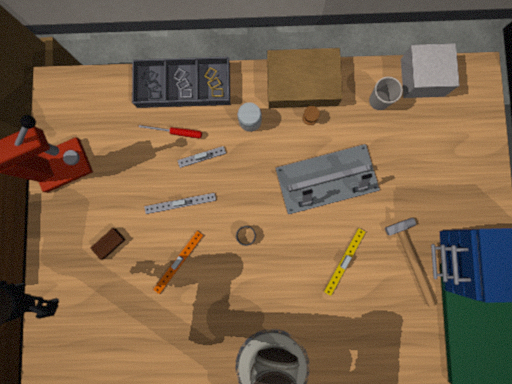

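View pics/scene0.png

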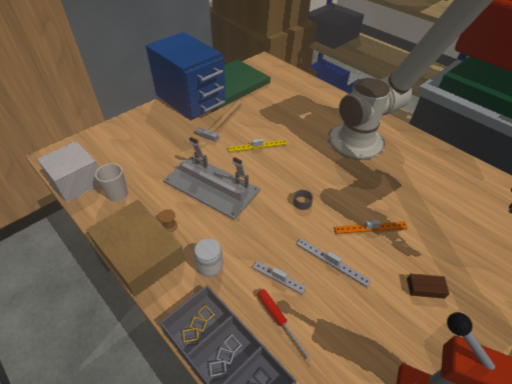

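Candidates in the top view are the steel bars at (180,203) and (202,156), the orange look-alike at (179,262) and the yellow one at (345,261). The longer steel bar at (180,203) fits. The jig is at (328,178), with its hinges on the side facing the robot. One enlarged crop will confirm this while I measure.

```bash
python3 - <<'E'
from h import *
im=cv2.imread('pics/top0.png');cm=arm.camera_model('top')
A=cv2.resize(im[140:225,135:240],None,fx=3.8,fy=3.8,interpolation=cv2.INTER_CUBIC)
B=cv2.resize(im[140:220,270:385],None,fx=3.8*85/80,fy=3.8*85/80,interpolation=cv2.INTER_CUBIC)
h=min(len(A),len(B));C=np.hstack([A[:h],B[:h]]);C=C[:,:];C=cv2.resize(C,(800,int(h*800/C.shape[1])));cv2.imwrite('pics/crop1.png',C)
hsv=cv2.cvtColor(im,cv2.COLOR_BGR2HSV)
m=((hsv[:,:,1]<70)&(hsv[:,:,2]>70)).astype(np.uint8)*255
m=cv2.morphologyEx(m,cv2.MORPH_CLOSE,np.ones((3,3)))
n,l,st,ce=cv2.connectedComponentsWithStats(m)
for i in range(1,n):
    if 200<st[i,4]<8000:
        c,_=cv2.findContours((l==i).astype(np.uint8),0,1)
        r=cv2.minAreaRect(max(c,key=len)); bx=cv2.boxPoints(r)
        z=10 if st[i,2]>95 else 8
        w=np.array([onz(cm,*p,z)[:2] for p in bx]);e=[np.linalg.norm(w[k]-w[k-1]) for k in(1,2)]
        ax=(w[1]-w[0]) if e[0]>e[1] else w[2]-w[1]
        print(i,st[i].tolist(),np.round(r[0],1),'c',w.mean(0).round(1),'len',np.round(e,1),'ang',round(np.degrees(np.arctan2(ax[1],ax[0])),2))
        if z==10: print(w.round(1).tolist())
E
```

```text
4 [237, 102, 25, 29, 566] [249. 116.] c [760.4  49.7] len [75.8 90.4] ang 178.48
13 [276, 144, 104, 70, 4474] [327.2 178.5] c [ 555.4 -186. ] len [295.1 150.8] ang -76.47
[[594.5, -26.5], [663.5, -313.4], [515.7, -343.6], [447.9, -60.5]]
14 [178, 146, 48, 22, 398] [201.3 156.3] c [635.7 201.4] len [151.   26.6] ang -74.16
19 [144, 193, 72, 21, 587] [179.8 202.9] c [491.9 269.4] len [221.4  25.6] ang -80.54
20 [385, 218, 31, 17, 272] [400.5 226.2] c [ 403.6 -400.6] len [94.2 27.2] ang -71.1
30 [431, 244, 40, 41, 691] [450.5 263.6] c [ 289.1 -541.7] len [110.8 121.8] ang 178.81
34 [236, 330, 73, 54, 2063] [272.  356.5] c [32.6 -0.9] len [213.1 149.5] ang -91.14
```

View pics/crop1.png

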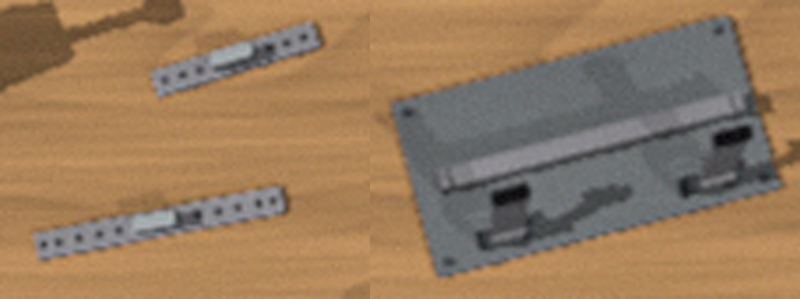

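The crop shows the long bar on the lower left, about 221 mm measured against about 151 mm for the other, so it is the one. The jig has both covers open on the robot side and the rib is clear. I'll hover over the bar first and refine from the wrist camera.

>>> {"api": "move_arm", "payload": {
  "fingers": [45, 45, 45, 45, 45, 45, 45, 45, 45, 45],
  "travel": [
    [339, 178, 74],
    [339, 178, 74],
    [339, 178, 74],
    [339, 178, 74],
    [339, 178, 74],
    [339, 178, 74],
    [339, 178, 74],
    [339, 178, 74],
    [339, 178, 74],
    [339, 178, 74]
  ],
  "dr": [
    [0, 0, 0.984],
    [0, 0, 0.984],
    [0, 0, 0.984],
    [0, 0, 0.984],
    [0, 0, 0.984],
    [0, 0, 0.984],
    [0, 0, 0.984],
    [0, 0, 0.984],
    [0, 0, 0.984],
    [0, 0, 0.984]
  ]
}}

```text
clock: 1.1
position: [492.4, 268.7, 330.1]
ee_rot: [0.763, -0.647, -0.0, 0.001]
contact_force: [-0.1, 0.7, -0.8]
gripper_width: 45.5
grasp_force: 0.0
```

>>> {"api": "move_arm", "payload": {
  "fingers": [45, 45, 45],
  "travel": [
    [0, 0, 0],
    [0, 0, 0],
    [0, 0, 0]
  ],
  "dr": [
    [0, 0, 0],
    [0, 0, 0],
    [0, 0, 0]
  ]
}}

```text
clock: 1.4
position: [491.4, 270.5, 331.0]
ee_rot: [0.764, -0.645, 0.0, -0.0]
contact_force: [-0.1, 0.1, 0.7]
gripper_width: 44.8
grasp_force: 0.0
```

```bash
cat >> h.py <<'E'
def rel(x,y,z,yang):
    "tool-frame travel & dr from measured pose to a straight-down pose with tool y at world angle yang deg"
    s=arm.read_state();r=R.from_quat(s['ee_rot']);t=np.radians(yang)
    Y=np.array([np.cos(t),np.sin(t),0]);Z=np.array([0,0,-1.]);T=R.from_matrix(np.c_[np.cross(Y,Z),Y,Z])
    return r.inv().apply(np.array([x,y,z])-s['position']).round(1),(r.inv()*T).as_rotvec().round(3)
E
python3 - <<'E'
from h import *
s=arm.read_state();cm=arm.camera_model('wrist');a=snap('wrist','w1')
print(s['clock'],s['position'].round(1),rel(492,269.4,330,189.46),s['joints'].round(2))
for z,dx,dy in [(8,0,110),(8,0,-110),(32,0,0)]:
    t=np.radians(9.46);print(proj(cm,[492-dy*np.sin(t),269.4+dy*np.cos(t),z]).round(1))
E
```

```text
1.4 [491.4 270.5 331. ] (array([ 1.1, -0.4,  1. ]), array([-0.   ,  0.   ,  0.003])) [ 0.79  0.34 -0.26 -0.   -0.97 -0.62]
[248.8 285. ]
[249.3  62.6]
[248.9 192.4]
```

View pics/w1.png

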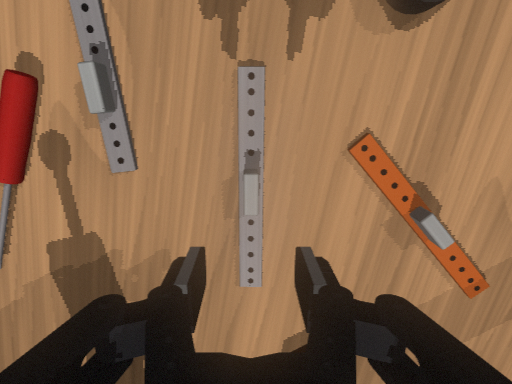

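The long bar is centred below, from about (251,67) to (250,287), with its lug at (251,190). I'll refine it with a mask.

```bash
python3 - <<'E'
from h import *
im=cv2.imread('pics/w1.png');cm=arm.camera_model('wrist')
hsv=cv2.cvtColor(im,cv2.COLOR_BGR2HSV)
m=((hsv[:,:,1]<60)&(hsv[:,:,2]>90)).astype(np.uint8)
m=cv2.morphologyEx(m,cv2.MORPH_CLOSE,np.ones((9,9)))
n,l,st,ce=cv2.connectedComponentsWithStats(m);i=l[80,258] or l[250,245]
c,_=cv2.findContours((l==i).astype(np.uint8),0,1)
r=cv2.minAreaRect(max(c,key=len));b=cv2.boxPoints(r)
w=np.array([onz(cm,*p,8)[:2] for p in b]);print(r,w.round(1),w.mean(0))
e=[w[1]-w[0],w[2]-w[1]];a=max(e,key=np.linalg.norm);print([np.linalg.norm(q) for q in e],np.degrees(np.arctan2(a[1],a[0])))
E
```

```text
((251.0, 176.0), (220.0, 26.0), 90.0) [[519.3 165. ]
 [497.  161.3]
 [457.6 376.2]
 [485.2 380.9]] [489.78667629 270.84069515]
[np.float64(22.60983896760167), np.float64(218.48469345886315)] 100.3921611779129
```

>>> {"api": "move_arm", "payload": {
  "fingers": [45, 45, 45, 45, 45, 45, 45],
  "travel": [
    [-1.5, 1.8, 50],
    [-1.5, 1.8, 90],
    [-1.5, 1.8, 120],
    [-1.5, 1.8, 135],
    [-1.5, 1.8, 145],
    [-1.5, 1.8, 145],
    [-1.5, 1.8, 145]
  ],
  "dr": [
    [0, 0, 0],
    [0, 0, 0],
    [0, 0, 0],
    [0, 0, 0],
    [0, 0, 0],
    [0, 0, 0],
    [0, 0, 0]
  ]
}}

```text
clock: 2.15
position: [490.2, 271.3, 186.5]
ee_rot: [0.764, -0.646, 0.0, -0.001]
contact_force: [0.5, 0.3, 1.0]
gripper_width: 45.1
grasp_force: 0.0
```

>>> {"api": "move_arm", "payload": {
  "fingers": [0, 0, 0, 0, 0, 0, 0, 0, 0, 0],
  "travel": [
    [0, 0, 0],
    [0, 0, 0],
    [0, 0, 0],
    [0, 0, 0],
    [0, 0, 0],
    [0, 0, 0],
    [0, 0, 0],
    [0, 0, 0],
    [0, 0, 0],
    [0, 0, 0]
  ],
  "dr": [
    [0, 0, 0],
    [0, 0, 0],
    [0, 0, 0],
    [0, 0, 0],
    [0, 0, 0],
    [0, 0, 0],
    [0, 0, 0],
    [0, 0, 0],
    [0, 0, 0],
    [0, 0, 0]
  ]
}}

```text
clock: 3.15
position: [490.4, 271.1, 187.0]
ee_rot: [0.763, -0.646, 0.0, -0.001]
contact_force: [-0.4, 0.8, 5.9]
gripper_width: 12.2
grasp_force: 60.1
```

>>> {"api": "move_arm", "payload": {
  "fingers": [0, 0, 0, 0, 0, 0, 0, 0, 0, 0],
  "travel": [
    [0, 0, -20],
    [0, 0, -60],
    [0, 0, -100],
    [10, 0, -140],
    [35, 1, -160],
    [70, 2, -160],
    [110, 3, -160],
    [150, 4, -160],
    [190, 5, -160],
    [230, 6, -160]
  ],
  "dr": [
    [0, 0, 0],
    [0, 0, 0],
    [0, 0, 0],
    [0, 0, 0],
    [0, 0, 0],
    [0, 0, -0.01],
    [0, 0, -0.02],
    [0, 0, -0.03],
    [0, 0, -0.04],
    [0, 0, -0.05]
  ]
}}

```text
clock: 4.15
position: [521.4, 41.1, 344.9]
ee_rot: [0.779, -0.627, -0.001, 0.001]
contact_force: [0.2, 0.2, -3.8]
gripper_width: 12.5
grasp_force: 59.2
```

>>> {"api": "move_arm", "payload": {
  "fingers": [0, 0, 0, 0, 0, 0, 0, 0, 0, 0],
  "travel": [
    [40, 1, 0],
    [80, 2, 0],
    [120, 3, 0],
    [160, 4, 0],
    [190, 5, 0],
    [215, 5, 0],
    [230, 5, 0],
    [231, 5, 0],
    [231, 5, 0],
    [231, 5, 0]
  ],
  "dr": [
    [0, 0, -0.01],
    [0, 0, -0.02],
    [0, 0, -0.02],
    [0, 0, -0.02],
    [0, 0, -0.02],
    [0, 0, -0.02],
    [0, 0, -0.02],
    [0, 0, -0.02],
    [0, 0, -0.02],
    [0, 0, -0.02]
  ]
}}

```text
clock: 5.15
position: [566.5, -182.9, 345.5]
ee_rot: [0.786, -0.619, -0.0, 0.0]
contact_force: [0.4, -0.0, -2.9]
gripper_width: 12.8
grasp_force: 59.2
```

```bash
python3 - <<'E'
from h import *
s=arm.read_state();cm=arm.camera_model('wrist');a=snap('wrist','w2')
print(s['clock'],s['position'].round(1),rel(555,-186,346,193.5),s['joints'].round(2))
E
```

```text
5.15 [ 566.5 -182.9  345.5] (array([ 0.4, 12. , -0.3]), array([0.   , 0.   , 0.002])) [-0.04  0.38 -0.15 -0.   -1.04  0.28]
```

View pics/w2.png

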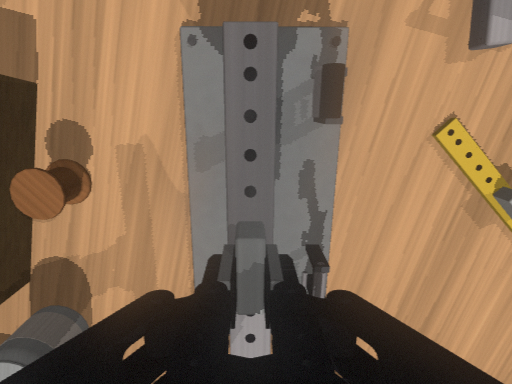

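The bar is held level. The plate's edges run from about (180,28) and (348,28) downwards, and the bar is slightly off the rib line as commanded. I'll fit the plate edges.

```bash
python3 - <<'E'
from h import *
im=cv2.imread('pics/w2.png');cm=arm.camera_model('wrist')
hsv=cv2.cvtColor(im,cv2.COLOR_BGR2HSV);S=hsv[:,:,1].astype(int)
g=cv2.GaussianBlur(im,(3,3),0).astype(int);d=g[:,:,2]-g[:,:,0]   # wood: red>>blue
m=d>25
def line(pts,z):
    w=np.array([onz(cm,*p,z)[:2] for p in pts]);c=np.median(w,0)
    v=cv2.fitLine(w.astype(np.float32),cv2.DIST_HUBER,0,.01,.01).ravel();return v
L=[];Rr=[];T=[]
for y in range(40,200,4):
    x=200
    while not m[y,x]: x-=1
    L.append((x+.5,y))
    x=325 if not(60<y<125) else 345
    while not m[y,x] and x<400: x+=1
    Rr.append((x-.5,y))
for x in list(range(190,220,3))+list(range(285,340,3)):
    y=45
    while not m[y,x] and y>0:y-=1
    T.append((x,y+.5))
print([p[0] for p in L][::4],[p[0] for p in Rr][::4],[p[1] for p in T])
for n,P in(('L',L),('R',Rr),('T',T)):
    v=line(P,10);print(n,v.round(3),np.degrees(np.arctan2(v[1],v[0])).round(2))
    globals()[n]=v
a=np.mean([np.arctan(L[1]/L[0]),np.arctan(Rr[1]/Rr[0])]) if False else None
vl,vr,vt=line(globals()['L'] if False else L,10) if False else None,None,None
E
```

```text
[180.5, 181.5, 182.5, 183.5, 184.5, 185.5, 186.5, 186.5, 187.5, 188.5] [346.5, 345.5, 345.5, 344.5, 344.5, 344.5, 338.5, 337.5, 335.5, 334.5] [25.5, 25.5, 25.5, 25.5, 25.5, 26.5, 25.5, 25.5, 25.5, 25.5, 26.5, 26.5, 26.5, 26.5, 26.5, 26.5, 26.5, 26.5, 26.5, 26.5, 26.5, 26.5, 26.5, 26.5, 26.5, 26.5, 27.5, 27.5, 27.5]
L [ 2.34000e-01 -9.72000e-01  6.40613e+02 -2.29266e+02] -76.48
R [ 2.25000e-01 -9.74000e-01  4.96493e+02 -2.62945e+02] -76.98
T [ 9.74000e-01  2.27000e-01  5.73042e+02 -3.27312e+02] 13.13
```

>>> {"api": "move_arm", "payload": {
  "fingers": [0, 0, 0, 0, 0, 0, 0],
  "travel": [
    [-2.6, 8, 0],
    [-2.6, 12.7, 10],
    [-2.6, 12.7, 40],
    [-2.6, 12.7, 70],
    [-2.6, 12.7, 84],
    [-2.6, 12.7, 84],
    [-2.6, 12.7, 84]
  ],
  "dr": [
    [0, 0, 0],
    [0, 0, 0],
    [0, 0, 0],
    [0, 0, 0],
    [0, 0, 0],
    [0, 0, 0],
    [0, 0, 0]
  ]
}}

```text
clock: 5.9
position: [553.7, -184.2, 261.8]
ee_rot: [0.786, -0.619, 0.0, 0.0]
contact_force: [0.1, 0.4, -2.1]
gripper_width: 12.6
grasp_force: 59.0
```

```bash
python3 - <<'E'
from h import *
s=arm.read_state();cm=arm.camera_model('wrist');a=snap('wrist','w3')
b=snap('scene','s3')
print(s['clock'],s['position'].round(1),rel(554,-184.1,262,193.4),s['contact_force'].round(1))
C=np.hstack([cv2.resize(a[0:230,150:360],None,fx=2.,fy=2.),cv2.resize(b[120:240,140:280],None,fx=2.6,fy=3.8333)])[:,:,::-1];print(C.shape)
cv2.imwrite('pics/c3.png',C)
X=R.from_quat(s['ee_rot']).as_matrix()[:,0]
for d in(60,110):
  for h in (185,177): print(d,h,proj(cm,s['position']+X*d-[0,0,h]).round(1))
  print(' rib',proj(cm,[554+.2317*(d+10),-184.1-.9728*(d+10),40]).round(1))
E
```

```text
5.9 [ 553.7 -184.2  261.8] (array([-0.1,  0.1,  1. ]), array([-0.002, -0.001,  0.003])) [ 0.1  0.4 -2.1]
(460, 784, 3)
60 185 [248.5 138. ]
60 177 [248.4 139.7]
 rib [248.6 115. ]
110 185 [248.4  22.9]
110 177 [248.2  17.9]
 rib [248.8  19.9]
```

View pics/c3.png

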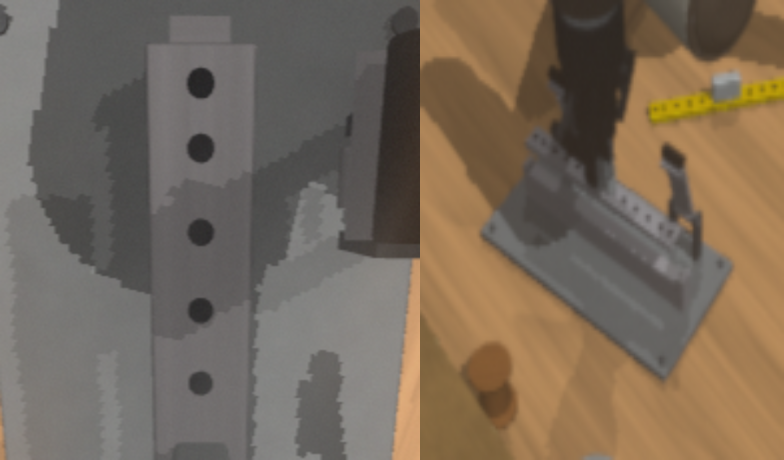

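The bar (crop columns 148–255) and the rib end (170–231) are coaxial to within about 0.5 mm. I'll lower it with a small shift along the rib.

>>> {"api": "move_arm", "payload": {
  "fingers": [0, 0, 0, 0, 0, 0],
  "travel": [
    [2, 0, 12],
    [2, 0, 22],
    [2, 0, 29],
    [2, 0, 33],
    [2, 0, 34.5],
    [2, 0, 34.5]
  ],
  "dr": [
    [0, 0, 0],
    [0, 0, 0],
    [0, 0, 0],
    [0, 0, 0],
    [0, 0, 0],
    [0, 0, 0]
  ]
}}

```text
clock: 6.6
position: [554.3, -186.2, 227.2]
ee_rot: [0.785, -0.619, 0.0, -0.0]
contact_force: [-0.4, 0.2, -3.5]
gripper_width: 12.8
grasp_force: 59.2
```

>>> {"api": "move_arm", "payload": {
  "fingers": [0, 0, 0],
  "travel": [
    [0, 0, 1],
    [0, 0, 1.5],
    [0, 0, 1.5]
  ],
  "dr": [
    [0, 0, 0],
    [0, 0, 0],
    [0, 0, 0]
  ]
}}

```text
clock: 6.9
position: [554.4, -186.2, 227.0]
ee_rot: [0.786, -0.619, 0.001, -0.0]
contact_force: [-1.9, 0.9, 4.5]
gripper_width: 12.7
grasp_force: 60.3
```

Contact is felt. Release and rise.

>>> {"api": "move_arm", "payload": {
  "fingers": [40, 40, 40, 40, 40],
  "travel": [
    [0, 0, 0],
    [0, 0, 0],
    [0, 0, 0],
    [0, 0, 0],
    [0, 0, 0]
  ],
  "dr": [
    [0, 0, 0],
    [0, 0, 0],
    [0, 0, 0],
    [0, 0, 0],
    [0, 0, 0]
  ]
}}

```text
clock: 7.4
position: [554.2, -186.2, 225.6]
ee_rot: [0.785, -0.619, -0.0, 0.0]
contact_force: [0.2, -1.7, -0.7]
gripper_width: 40.2
grasp_force: 0.0
```

>>> {"api": "move_arm", "payload": {
  "fingers": [40, 40, 40, 20, 0, 0, 0, 0],
  "travel": [
    [0, 0, -20],
    [0, 0, -60],
    [0, 0, -100],
    [0, 0, -120],
    [0, 0, -120],
    [0, 0, -120],
    [0, 0, -120],
    [0, 0, -120]
  ],
  "dr": [
    [0, 0, 0],
    [0, 0, 0],
    [0, 0, 0],
    [0, 0, 0],
    [0, 0, 0],
    [0, 0, 0],
    [0, 0, 0],
    [0, 0, 0]
  ]
}}

```text
clock: 8.2
position: [553.9, -186.2, 344.1]
ee_rot: [0.785, -0.619, -0.001, 0.001]
contact_force: [-0.8, 0.3, 0.2]
gripper_width: -0.2
grasp_force: 0.0
```

```bash
python3 - <<'E'
from h import *
s=arm.read_state();cm=arm.camera_model('wrist');a=snap('wrist','w4');b=snap('top','t4')
print(s['clock'],s['position'].round(1),s['contact_force'].round(1),s['gripper_width'])
ex=np.array([.9728,.2317,0]);ey=np.array([-.2317,.9728,0]);o=np.array([554,-184.1,0])
f=lambda x,y,z:o+x*ex+y*ey+[0,0,z]
ct=arm.camera_model('top')
for n,p in dict(beadL=f(-33,85,133),beadR=f(-33,-85,133),be=f(0,-110,48),stop=f(0,-118,46)).items(): print(n,proj(cm,p).round(1),proj(ct,p).round(1))
cv2.imwrite('pics/c4.png',np.hstack([a,cv2.resize(b[130:222,270:388],(288,225)).copy() if 0 else cv2.resize(b[130:226,270:342+48],(288,384))])[:,:,::-1])
E
```

```text
8.2 [ 553.9 -186.2  344.1] [-0.8  0.3  0.2] -0.17911392517071154
beadL [293.5 344.6] [306.9 192.2]
beadR [307.1  90.4] [366.2 176.4]
be [247.6  62. ] [364.1 167.7]
stop [247.6  51.3] [366.5 167.1]
```

View pics/c4.png

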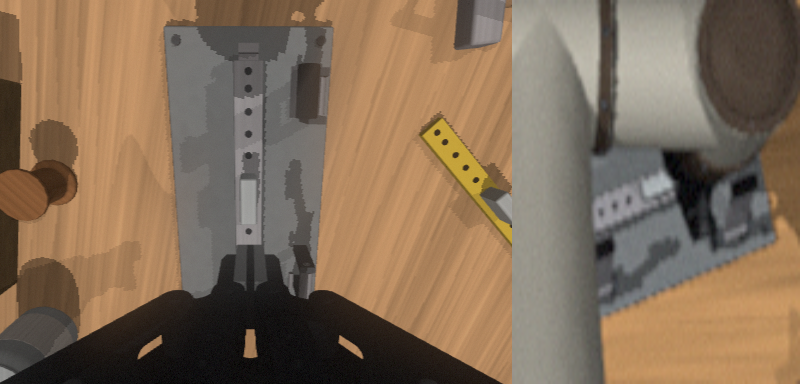

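The bar is seated on the rib: its end is at row ~58 and the stop at 45–53. Bead R appears at about (311,92), close to the prediction. Now cover_l, with closed fingertips starting from behind its bead.

>>> {"api": "move_arm", "payload": {
  "fingers": [0, 0, 0, 0, 0, 0],
  "travel": [
    [-40, 35, 0],
    [-75, 55, 0],
    [-85, 62, 10],
    [-85, 62, 32],
    [-85, 62, 42],
    [-85, 62, 42]
  ],
  "dr": [
    [0, 0, 0],
    [0, 0, 0],
    [0, 0, 0],
    [0, 0, 0],
    [0, 0, 0],
    [0, 0, 0]
  ]
}}

```text
clock: 8.9
position: [473.8, -118.1, 302.1]
ee_rot: [0.785, -0.619, -0.001, 0.001]
contact_force: [0.5, -0.7, 0.5]
gripper_width: 0.3
grasp_force: 0.0
```

>>> {"api": "move_arm", "payload": {
  "fingers": [0, 0, 0, 0, 0, 0, 0],
  "travel": [
    [0, -8, 0],
    [0, -15.7, 0],
    [0, -24, 2],
    [0, -32.6, 4],
    [0, -40, 7.5],
    [0, -48.6, 11.5],
    [0, -48.6, 11.5]
  ],
  "dr": [
    [0, 0, 0],
    [0, 0, 0],
    [0, 0, 0],
    [0, 0, 0],
    [0, 0, 0],
    [0, 0, 0],
    [0, 0, 0]
  ]
}}

```text
clock: 9.6
position: [521.7, -106.7, 291.1]
ee_rot: [0.785, -0.619, -0.001, 0.001]
contact_force: [-2.3, -2.5, 0.3]
gripper_width: -0.3
grasp_force: 1.4
```

```bash
python3 - <<'E'
from h import *
s=arm.read_state();b=snap('scene','s5');a=snap('wrist','w5')
print(s['clock'],s['position'].round(1),s['contact_force'].round(1))
cv2.imwrite('pics/c5.png',np.hstack([cv2.resize(a[150:384,150:400],(400,374)),cv2.resize(b[125:225,155:265],(400,374))])[:,:,::-1])
E
```

```text
9.6 [ 521.7 -106.7  291.1] [-2.3 -2.5  0.3]
```

View pics/c5.png

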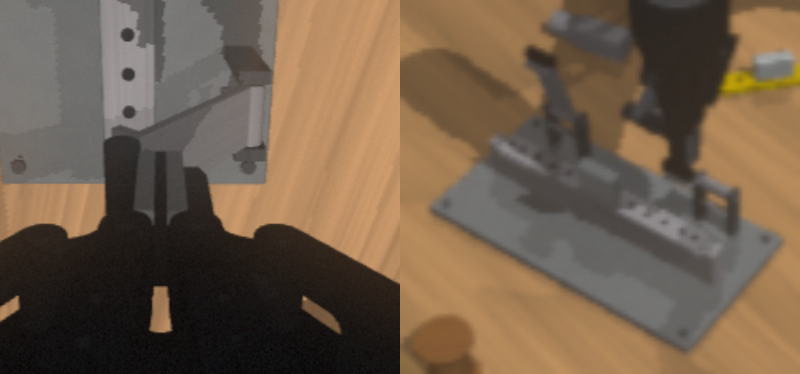

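The finger is behind the bead at crop (122,165) and the cover is swinging down. I'll continue over and down.

>>> {"api": "move_arm", "payload": {
  "fingers": [0, 0, 0, 0, 0, 0, 0, 0],
  "travel": [
    [0, -8, 4],
    [0, -15, 10],
    [0, -21.5, 15.5],
    [0, -27.2, 21.7],
    [0, -31.8, 29],
    [0, -35.7, 36.5],
    [0, -38, 42],
    [0, -38, 42]
  ],
  "dr": [
    [0, 0, 0],
    [0, 0, 0],
    [0, 0, 0],
    [0, 0, 0],
    [0, 0, 0],
    [0, 0, 0],
    [0, 0, 0],
    [0, 0, 0]
  ]
}}

```text
clock: 10.5
position: [559.0, -97.4, 250.0]
ee_rot: [0.786, -0.619, 0.001, -0.001]
contact_force: [-0.6, -0.3, 0.3]
gripper_width: 0.1
grasp_force: 0.0
```

>>> {"api": "move_arm", "payload": {
  "fingers": [0, 0, 0, 0, 0, 0],
  "travel": [
    [0, -1.4, 6.5],
    [0, -2.4, 12],
    [0, -3.4, 16],
    [0, -3.4, 18.5],
    [0, -3.4, 18.5],
    [0, -3.4, 18.5]
  ],
  "dr": [
    [0, 0, 0],
    [0, 0, 0],
    [0, 0, 0],
    [0, 0, 0],
    [0, 0, 0],
    [0, 0, 0]
  ]
}}

```text
clock: 11.1
position: [561.6, -96.9, 232.3]
ee_rot: [0.786, -0.619, 0.0, -0.0]
contact_force: [-1.2, 1.2, 4.9]
gripper_width: -0.2
grasp_force: 2.3
```

>>> {"api": "move_arm", "payload": {
  "fingers": [0, 0, 0],
  "travel": [
    [0, 0, 1],
    [0, 0, 1.5],
    [0, 0, 1.5]
  ],
  "dr": [
    [0, 0, 0],
    [0, 0, 0],
    [0, 0, 0]
  ]
}}

```text
clock: 11.4
position: [561.7, -96.9, 232.0]
ee_rot: [0.786, -0.619, 0.001, -0.0]
contact_force: [-4.1, 1.8, 10.9]
gripper_width: -0.0
grasp_force: 5.7
```

>>> {"api": "move_arm", "payload": {
  "fingers": [0, 0, 0, 0, 0, 0],
  "travel": [
    [0, 0, -30],
    [0, 0, -70],
    [0, 0, -110],
    [0, 0, -115],
    [0, 0, -115],
    [0, 0, -115]
  ],
  "dr": [
    [0, 0, 0],
    [0, 0, 0],
    [0, 0, 0],
    [0, 0, 0],
    [0, 0, 0],
    [0, 0, 0]
  ]
}}

```text
clock: 12.0
position: [561.0, -97.1, 343.8]
ee_rot: [0.785, -0.619, -0.001, 0.001]
contact_force: [-0.1, 0.0, -0.6]
gripper_width: -0.2
grasp_force: 0.0
```

```bash
python3 - <<'E'
from h import *
s=arm.read_state();b=snap('scene','s6');a=snap('wrist','w6')
print(s['clock'],s['position'].round(1),s['contact_force'].round(1))
cv2.imwrite('pics/c6.png',np.hstack([cv2.resize(a[0:384,100:400],(400,512)),cv2.resize(b[125:225,155:265],(400,512))])[:,:,::-1])
E
```

```text
12.0 [561.  -97.1 343.8] [-0.1  0.  -0.6]
```

View pics/c6.png

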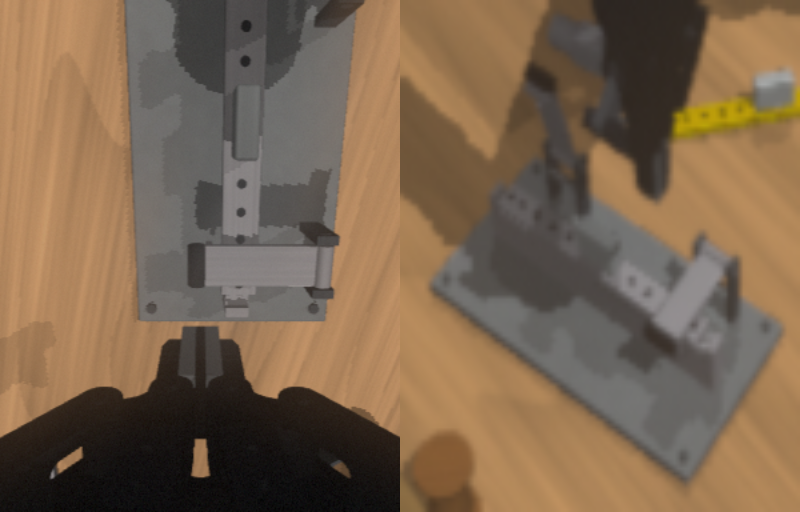

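Cover_l is level and shut across the bar. Now the same for cover_r.

>>> {"api": "move_arm", "payload": {
  "fingers": [0, 0, 0, 0, 0, 0, 0, 0, 0],
  "travel": [
    [40, 25, 0],
    [80, 50, 0],
    [120, 75, 0],
    [155, 90, 0],
    [170, 90, 0],
    [170, 90, 15],
    [170, 90, 35],
    [170, 90, 41.5],
    [170, 90, 41.5]
  ],
  "dr": [
    [0, 0, 0],
    [0, 0, 0],
    [0, 0, 0],
    [0, 0, 0],
    [0, 0, 0],
    [0, 0, 0],
    [0, 0, 0],
    [0, 0, 0],
    [0, 0, 0]
  ]
}}

```text
clock: 13.0
position: [513.8, -282.9, 301.9]
ee_rot: [0.786, -0.619, -0.002, 0.001]
contact_force: [-0.2, 0.3, -0.3]
gripper_width: 0.0
grasp_force: 0.0
```

>>> {"api": "move_arm", "payload": {
  "fingers": [0, 0, 0, 0, 0, 0, 0],
  "travel": [
    [0, -8, 0],
    [0, -15.7, 0],
    [0, -24, 2],
    [0, -32.6, 4],
    [0, -40, 7.5],
    [0, -48.6, 11.5],
    [0, -48.6, 11.5]
  ],
  "dr": [
    [0, 0, 0],
    [0, 0, 0],
    [0, 0, 0],
    [0, 0, 0],
    [0, 0, 0],
    [0, 0, 0],
    [0, 0, 0]
  ]
}}

```text
clock: 13.7
position: [561.6, -271.9, 291.1]
ee_rot: [0.786, -0.619, -0.001, 0.001]
contact_force: [-2.0, -2.7, 0.5]
gripper_width: -0.0
grasp_force: 1.4
```

>>> {"api": "move_arm", "payload": {
  "fingers": [0, 0, 0, 0, 0, 0, 0, 0],
  "travel": [
    [0, -8, 4],
    [0, -15, 10],
    [0, -21.5, 15.5],
    [0, -27.2, 21.7],
    [0, -31.8, 29],
    [0, -35.7, 36.5],
    [0, -38, 42],
    [0, -38, 42]
  ],
  "dr": [
    [0, 0, 0],
    [0, 0, 0],
    [0, 0, 0],
    [0, 0, 0],
    [0, 0, 0],
    [0, 0, 0],
    [0, 0, 0],
    [0, 0, 0]
  ]
}}

```text
clock: 14.5
position: [598.5, -262.7, 249.1]
ee_rot: [0.785, -0.619, -0.0, -0.0]
contact_force: [-0.1, 0.3, -0.1]
gripper_width: -0.2
grasp_force: 0.0
```

>>> {"api": "move_arm", "payload": {
  "fingers": [0, 0, 0, 0, 0, 0],
  "travel": [
    [0, -1.4, 6.5],
    [0, -2.4, 12],
    [0, -3.4, 16],
    [0, -3.4, 18.5],
    [0, -3.4, 19.5],
    [0, -3.4, 19.5]
  ],
  "dr": [
    [0, 0, 0],
    [0, 0, 0],
    [0, 0, 0],
    [0, 0, 0],
    [0, 0, 0],
    [0, 0, 0]
  ]
}}

```text
clock: 15.1
position: [601.3, -262.2, 232.3]
ee_rot: [0.786, -0.619, 0.0, 0.0]
contact_force: [-2.0, 1.5, 7.2]
gripper_width: 0.0
grasp_force: 3.3
```

>>> {"api": "move_arm", "payload": {
  "fingers": [0, 0, 0, 0, 0, 0, 0, 0],
  "travel": [
    [0, 0, -30],
    [0, 0, -70],
    [0, 0, -110],
    [-40, 0, -140],
    [-80, 0, -140],
    [-80, 0, -140],
    [-80, 0, -140],
    [-80, 0, -140]
  ],
  "dr": [
    [0, 0, 0],
    [0, 0, 0],
    [0, 0, 0],
    [0, 0, 0],
    [0, 0, 0],
    [0, 0, 0],
    [0, 0, 0],
    [0, 0, 0]
  ]
}}

```text
clock: 15.9
position: [582.7, -184.9, 370.3]
ee_rot: [0.785, -0.619, -0.0, 0.0]
contact_force: [0.5, -0.4, -0.3]
gripper_width: 0.5
grasp_force: 0.0
```

```bash
python3 - <<'E'
from h import *
s=arm.read_state();b=snap('scene','s7');a=snap('wrist','w7')
print(s['clock'],s['position'].round(1),s['contact_force'].round(1))
cv2.imwrite('pics/c7.png',np.hstack([cv2.resize(a[0:384,100:400],(400,512)),cv2.resize(b[125:225,155:265],(400,512))])[:,:,::-1])
E
```

```text
15.9 [ 582.7 -184.9  370.3] [ 0.5 -0.4 -0.3]
```

View pics/c7.png

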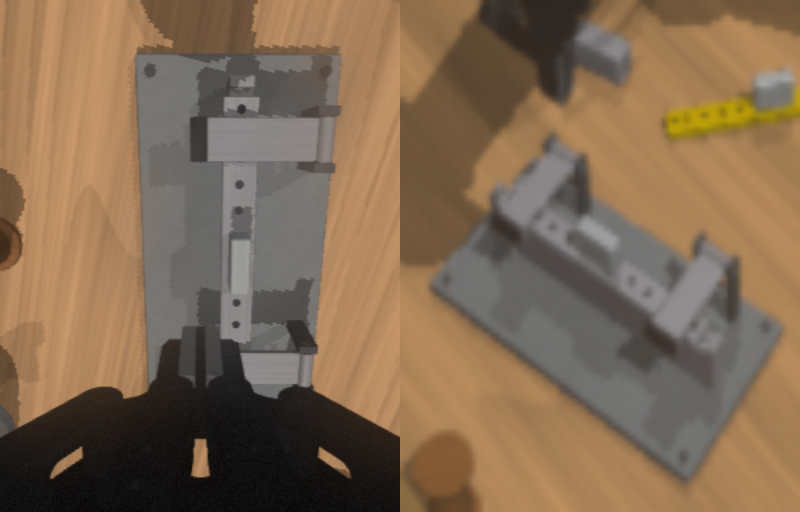

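Both covers are down level over the seated bar, with beads at crop (198,138) and under the gripper, and the arm is clear of everything. I'll hand it in.

```bash
python3 -c "
from bench import arm
print(arm.job_done())"
```

```text
the job is handed in; nothing more can be done
None
```

The long bar is seated flat on the rib between the end stops and released; both covers are pressed shut over it, with the arm clear, and the job was handed in at about 16 s (no verdict was returned).

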